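# Pin the clamp bar of a slanted pad clamp

### The arm

A 6-joint arm with a two-finger parallel gripper is mounted at the origin on a cart in front of the work surface, level with it; the furniture and walls round the work are solid. World frame = base frame: x ahead of the robot, y to its left, z up, the work surface at z = 0. Lengths are in mm, angles in rad, forces in N, time in s.
With the tool pointing down it reaches from about 300 to 850 mm from the base axis. Payload 5.4 kg.
Tool frame: the origin (TCP) lies at the centre of the arm's flange, where the gripper is bolted on; the fingertips stand 173 mm ahead of it and the grasp point (between the pads) lies 155 mm ahead of it; z points along the fingers, y is the line along which they close (so a half turn about z gives the same grasp; the last joint's range is limited). The gripper opens to 85 mm and grips with 20 to 120 N. Pads are 22 mm wide; open, the fingers measure 114 mm over their backs; the gripper's body (76 mm by 85 mm) begins 54 mm behind the grasp point. The pads swing forward as they close: fully open they stand 13 mm farther back than shut.
Start: joints at [-1.38, 0.158, 1.597, -0, 1.386, -0.21], TCP at [224.315, -529.425, 404.699] pointing down, gripper open.
Joint ranges: [-2.91, 2.91], [-0.94, 2.29], [0.18, 2.7], [-1.29, 4.43], [0.17, 2.64], [-3, 3]. Speed limits (rad/s): [2.57, 2.57, 3.14, 3.14, 3.14, 3.14].

### API

Orientations are given as a 3x3 rotation matrix whose columns are the frame's x, y, z axes.
In Python, from plant import ctrl gives the robot as it stands. The module is installed in compiled form; this text tells all that it offers.
- The arm moves only by the tool step_arm, never from a script. Its argument "moves" is a list of rows, each a list of 6 numbers: the shift along the world's x, y, z in cm, then the turn, a rotation vector about the world's x, y, z in rad. A call has 1 to 20 rows; each row shifts and turns the commanded pose from where the row before left it; what a row does not reach is not made up. A row lasts 1/8 s, in which the tool goes at most 62.5 mm and 10.7 degrees, less where a joint would pass 70% of its speed; a pose out of reach is approached as far as the arm can. A call is refused whole if a number of a shift passes 6.25 or a number of a turn 0.188, either way. A call with a gripper value outside its range is refused whole. "gripper" is the opening, from -1 (shut) to 1 (fully open), so that 0 is half open, set as the call begins (left out, the last holds). The fingers move at their own pace and stop on an object; "force" is the grip in N (left out, the last holds). Time passes only in rows, so rows that do not move let the fingers close. It gives the time, the measured TCP pose, the force, the opening and the grip force at its end, in the units of the state.
- ctrl.get_obs(): the state, without advancing time (a new reading comes with each control period).
- ctrl.camera(name): name is "side" or "top"; returns the picture (480x640x3 uint8, red, green, blue); there is no depth.
- ctrl.camera_model(name): a dict with "K" (3x3 intrinsics, pixels), "R" (3x3) and "t" (3): a world point X has camera coordinates R X + t. Camera axes: x right, y down, z forward; pixel columns grow to the right and rows downward; lengths in mm; the calibration is good to about 2 mm. A picture is of the moment at which its call begins. camera_model takes no time and is no camera call.
- ctrl.close_job(): hands the job in; it is judged then, once.
The state is a dict: "time_s": time; "q": joint angles; "dq": joint speeds; "joint_efforts": joint torques, N m; "ee_pos": TCP position; "ee_rot": TCP orientation; "force": force on the tool from outside, world axes, zero at the start; "ft_torque": the same for the moment, N m; "finger_gap": opening from 0.0 (shut) to 1.0 (fully open); "grip_force": force on a finger pad.
Only numpy, scipy, OpenCV 4.12 (cv2) and the standard library are available. Lean on these libraries where they do the work, as an engineer would, in place of code of your own. Each camera call takes 0.05 s, during which the arm holds its last target. There are 200 camera calls.

### The job

Swing the bar of the slanted pad clamp fully home so that its eye lies in the fork, then lock it: take the long pin from the rack and thread it through the upper ear, the bar's eye, the bed and the guide plate below until its collar sits flush on the ear, guiding it all the way in rather than letting it drop. Let go of it there, and leave the short pin and everything else where it stands.

Things in the scene. Friction and masses are not known exactly. Their poses are not given: they have to be found in the camera images.
- clamp: The slanted pad clamp, fixed to the table; place and yaw vary. Origin on the table below the hole axis, x away from the robot. Base plate 136 x 226 mm, four posts, and on them an aluminium bed 140 x 214 x 8 mm tilted 30 degrees, its face toward the robot. Two round black pads 10 mm high lie on the bed under the bar; they stay. The steel fork is at its right end, the bar's hinge at its left.
- fork_mouth (a point): Centre of the hole in the fork's upper ear (38 x 38 mm), on its top face. z is the axis of all four holes, pointing out of the mouth (up, leaning 30 degrees toward the robot); x up the slope, y level to the left. The pin goes in along -z. Chamfered 12.5 mm holes: ear z 0 to -8 mm, bed -38 to -46, guide plate -58 to -66. A web behind (x 19 to 27 mm) ends level with the ear's top.
- bar_eye (a point): Centre of the eye (13 mm hole, 10 mm thick) at the free end of the clamp's steel bar, 150 mm from the hinge axis. When the bar is home it lies on the hole axis, from z -15 to -25 mm in the frame of fork_mouth. Axes turn with the bar.
- bar_hinge (a point): Centre of the bar's hinge, 150 mm along +y of fork_mouth and 20 mm below it along its z; axes parallel to those of fork_mouth. The bar turns about this z axis, in a plane parallel to the bed.
- bar_post (a point): On the axis of the round black handle post of the bar (12 mm diameter, 42 mm long, standing along fork_mouth's z): 26 mm above the bar's face, 16 mm below the post's top, 65 mm from the hinge axis. With the bar home it is at x 0, y 85, z 11 mm in the frame of fork_mouth. Axes turn with the bar.
- bar (a joint): Swing of the bar in rad: 0 = fully home against its stop, eye on the hole axis; up to 0.7 as it swings out of the fork, down the slope toward the robot (clockwise from above). Starts 0.3 to 0.6 open. A friction hinge of 0.14 N m: it stays where it is left; moving it at the post takes about 3 N.
- long_pin_grip (a point): Middle of the long pin's round dark grip (16 mm diameter, 40 mm long). z runs along the pin from tip to grip. Below the grip a collar 22 mm in diameter, 5 mm thick, then a steel shank of 10 mm diameter, 80 mm long, its last 8 mm tapering to 5 mm. Collar's underside 25 mm below this point, tip 105 mm. About 0.1 kg. Hangs upright by its collar in either hole of the rack.
- long_pin_collar (a point): Centre of the underside of the long pin's collar, on its axis, 80 mm from the tip. Same axes as the grip.
- long_pin_tip (a point): The tip of the long pin, on its axis. Same axes as the grip.
- short_pin_grip (a point): Middle of the grip of the short pin: like the long pin, but its shank is only 40 mm long. Hangs in the rack's other hole, not to be used. In the rack both grips look alike and stand equally high; the shanks can be seen through the rack's open sides.
- rack: Aluminium pin rack, 60 x 130 mm base, 90 mm high, fixed to the table; place and yaw vary. Origin at the centre of its underside. Two 12.5 mm holes at y -38 and +38 mm of its frame, through a top plate (82 to 90 mm high) and a guide plate (34 to 40 mm). Collars rest on the top plate, so grips are centred 115 mm above the table; the long pin must rise 80 mm to come clear.
- loupe: Bystander: black standing loupe, 40 mm diameter, 40 mm high; origin at its underside. Stands loose between robot and clamp.
- dropper: Bystander: small brown dropper bottle, 30 mm diameter, 92 mm high, loose, between robot and clamp; origin at its underside.
- weight: Bystander: small grey knob weight, 28 mm diameter, 40 mm high, loose, behind and right of the clamp; origin at its underside.
- lapper_right: Bystander, always at the same place: the lapping machine at the left, a box about 390 x 370 mm and 377 mm high with four ball levers on top and a red stop button on its front; origin at the centre of its underside. It covers about x 0.39 to 0.79 and y 0.25 to 0.63 m. The arm must pass in front of it or above it on the way to the clamp.
There are look-alikes about, which are no part of the job. What is shaped like the part that bears long_pin_grip but turquoise is not meant.

How it is judged:
By the outcome, as a careful person would: the job done as asked, in the order asked, and still so for the second after the job is handed in, with the robot touching nothing.
It also fails if it takes over 72 s, if anything falls off the work surface, if the arm or the gripper's body presses on something with over 40 N, if the wrist force passes 120 N, or if a joint passes its speed limit or range.

## Working session

There is one attempt and no reset: what is moved stays moved. The work goes in short steps, Python scripts to look and compute and a tool call to move; the robot and the scene stay as the last step left them, time stands still between calls to the robot, and variables do not carry over. Pictures are saved under pics/ and viewed, at most 10 in all, crops included, and the job is handed in when it is done.

Besides the shell and the picture viewer there is one more tool, called after ">>>" as a command line: name --pt "numbers of a row" for each row, then --argument value for the rest. step_arm: Moves the arm, as the interface text tells. Its arguments: {"type":"object","properties":{"moves":{"type":"array"},"gripper":{"type":"number"},"force":{"type":"number"}},"required":["moves"]}

```bash
mkdir -p pics; cat > h.py <<'E'
import numpy as np, cv2
from plant import ctrl
def snap(n,f):
    im=ctrl.camera(n)[:,:,::-1].copy(); cv2.imwrite(f,im); return im
def ray(n,u,v):
    m=ctrl.camera_model(n);K,R,t=[np.array(m[k],float) for k in 'KRt']
    return -R.T@t, R.T@np.linalg.solve(K,[u,v,1.])
def onz(n,u,v,z):
    c,d=ray(n,u,v); return c+d*(z-c[2])/d[2]
def tri(a,b):
    (c1,d1),(c2,d2)=ray('top',*a),ray('side',*b)
    s=np.linalg.lstsq(np.c_[d1,-d2],c2-c1,rcond=None)[0]
    p,q=c1+s[0]*d1,c2+s[1]*d2
    return (p+q)/2, np.linalg.norm(p-q)
def proj(n,X):
    m=ctrl.camera_model(n);K,R,t=[np.array(m[k],float) for k in 'KRt']
    p=K@(R@np.array(X,float)+t); return p[:2]/p[2]
E
python3 - <<'E'
from h import *
np.set_printoptions(precision=3,suppress=True)
for n in('top','side'):
    snap(n,f'pics/{n}0.png'); c,d=ray(n,320,240); print(n,c,d,ctrl.camera_model(n)['K'][0])
o=ctrl.get_obs(); print(o['ee_pos'],o['ee_rot'],o['q'],o['force'])
E
```

```text
top [ 263.619   42.791 1288.112] [ 0.213  0.006 -0.977] [511.236   0.    319.234]
side [ 189.928 -957.11   553.811] [ 0.314  0.868 -0.385] [468.074   0.    310.974]
[ 224.288 -529.173  403.804] [[ 0.921  0.39  -0.   ]
 [ 0.39  -0.921  0.002]
 [ 0.    -0.002 -1.   ]] [-1.38   0.159  1.598  0.     1.386 -0.21 ] [0.299 0.294 0.259]
```

View pics/top0.png

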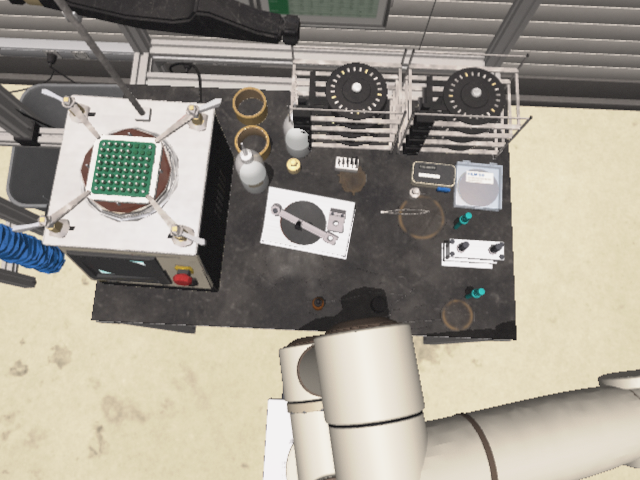

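View pics/side0.png

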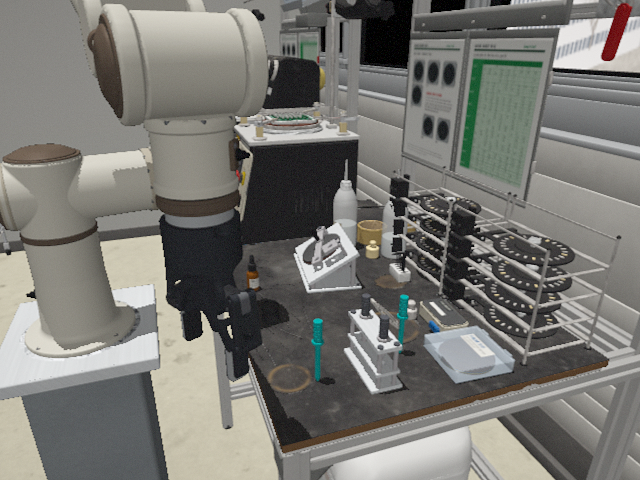

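The overview shows the clamp at about (308,222) in top and (328,258) in side. The rack is at (473,250) in top and (375,345) in side. Turquoise look-alikes stand at (465,218) and (478,293) in top. I'll enlarge the clamp and rack.

```bash
python3 - <<'E'
from h import *
t=cv2.imread('pics/top0.png');s=cv2.imread('pics/side0.png')
c=lambda im,x,y:cv2.resize(im[y:y+75,x:x+100],(400,300),interpolation=cv2.INTER_CUBIC)
cv2.imwrite('pics/crop0.png',np.vstack([np.hstack([c(t,260,183),c(s,280,217)]),np.hstack([c(t,425,215),cv2.resize(s[285:390+6,325:473],(400,300),interpolation=cv2.INTER_CUBIC)])]))
E
```

```text
(no output)
```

View pics/crop0.png

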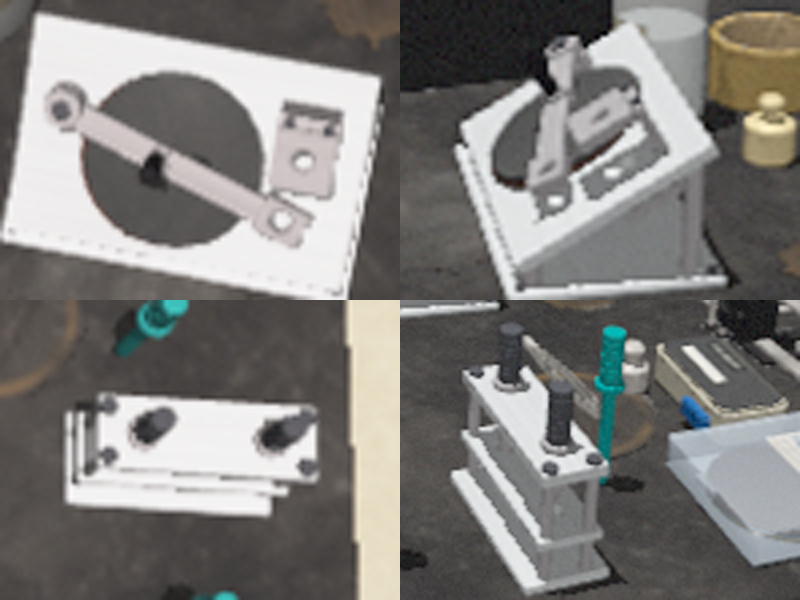

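```bash
python3 - <<'E'
from h import *
np.set_printoptions(precision=1,suppress=True)
s=cv2.imread('pics/side0.png')
g=s[300:400,340:410].astype(float); g=np.clip((g-20)*1.3,0,255).astype('uint8')
g=cv2.resize(g,(400,572),interpolation=cv2.INTER_CUBIC)
k=cv2.resize(s[222:294,290:340+10],(400,480),interpolation=cv2.INTER_CUBIC); k=cv2.copyMakeBorder(k,0,92,0,0,cv2.BORDER_CONSTANT)
cv2.imwrite('pics/crop1.png',np.hstack([g,k]))
P,e=tri((335.4,222.9),(329.6,244.7)); print('ear',P,e)
H,e=tri((275.9,210),(320.5,229)); print('hinge',H,e)
E2,e=tri((330,237.3),(317,258.5)); print('eye',E2,e)
for a in((462.5,246.8),(494.5,247.8)): print(onz('top',*a,90),proj('side',onz('top',*a,90)))
for a in((352.5,380/4+285-0),): pass
E
```

```text
ear [565.3  14.4 107.3] 2.475705593924564
hinge [594.7 159.7  90.9] 1.8528098880713149
eye [537.4  25.4  70.1] 1.5231367090735257
[ 523.6 -291.8   90. ] [367.  318.4]
[ 524.7 -368.3   90. ] [386.7 341.2]
```

View pics/crop1.png

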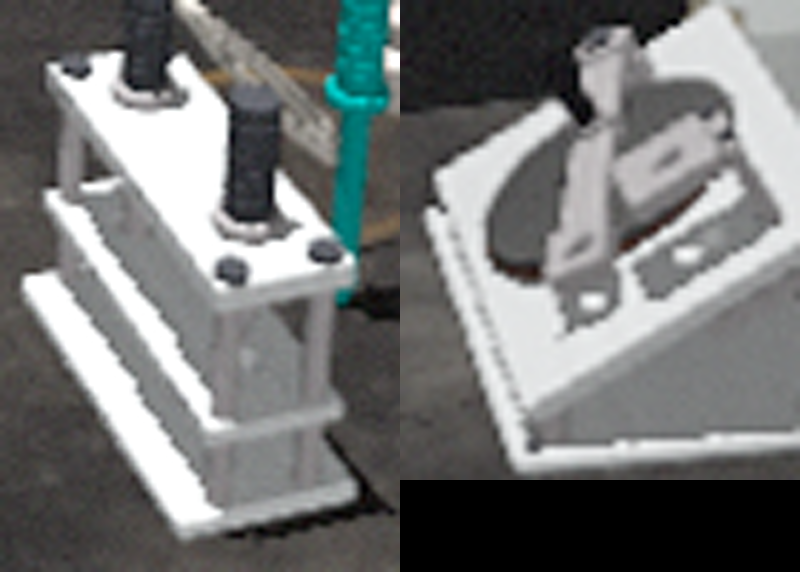

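```bash
python3 - <<'E'
from h import *
np.set_printoptions(precision=1,suppress=True)
s=cv2.imread('pics/side0.png')
for y,x in((-291.8,523.6),(-368.3,524.7)):
    print([tuple(proj('side',[x,y,z]).round(1)) for z in (140,90,82,60,50,40,34,10)])
g=cv2.cvtColor(s,cv2.COLOR_BGR2GRAY)
for y,x in((-291.8,523.6),(-368.3,524.7)):
  for z in (76,70,65,60,55,50,46,28,22,16,12):
    u,v=proj('side',[x,y,z]).round().astype(int); print(z,(u,v),g[v,u-8:u+9])
q=g[315:395,345:405].astype(float); q=np.clip((q-90)*255/90,0,255).astype('uint8')
cv2.imwrite('pics/crop2.png',cv2.resize(q,(450,600),interpolation=cv2.INTER_NEAREST))
E
```

```text
[(np.float64(368.2), np.float64(294.6)), (np.float64(366.9), np.float64(318.4)), (np.float64(366.8), np.float64(322.1)), (np.float64(366.2), np.float64(332.2)), (np.float64(366.0), np.float64(336.7)), (np.float64(365.7), np.float64(341.2)), (np.float64(365.6), np.float64(343.8)), (np.float64(365.0), np.float64(354.3))]
[(np.float64(388.6), np.float64(316.0)), (np.float64(386.7), np.float64(341.2)), (np.float64(386.4), np.float64(345.2)), (np.float64(385.6), np.float64(355.8)), (np.float64(385.3), np.float64(360.5)), (np.float64(384.9), np.float64(365.3)), (np.float64(384.7), np.float64(368.1)), (np.float64(383.9), np.float64(379.1))]
76 (np.int64(367), np.int64(325)) [208 230 229 226 227 223 225 227 229 229 227 225 226 225 228 226 223]
70 (np.int64(366), np.int64(328)) [113 134 145 194 224 228 226 226 225 225 227 227 229 228 226 226 226]
65 (np.int64(366), np.int64(330)) [ 68  94 128 132 179 219 229 227 225 226 225 225 227 229 227 228 225]
60 (np.int64(366), np.int64(332)) [227 198 151 139 132 135 191 223 227 226 226 226 226 226 228 227 229]
55 (np.int64(366), np.int64(334)) [121 117
[... 1129 characters left out ...]
(358)) [113 110 122 125 118 108 116 120 124 121 121 124 123 110  78  67  93]
50 (np.int64(385), np.int64(361)) [117 122 120 123 121 139 141 130 120 117 117 121 121 120 122 111 107]
46 (np.int64(385), np.int64(362)) [120 123 125 122 123 137 143 133 123 118 121 121 124 122 122 109 105]
28 (np.int64(385), np.int64(371)) [123 122 122 118 116 122 120 124 127 121 122 122 120 124 123 126 131]
22 (np.int64(384), np.int64(374)) [225 233 211 191 179 152 142 142 146 147 148 151 149 148 147 138 138]
16 (np.int64(384), np.int64(376)) [145 142 147 149 148 144 141 141 139 131 129 131 124 123 122 109 104]
12 (np.int64(384), np.int64(378)) [119 125 126 124 114 118 124 122 121 119 123 122 125 126 122 113 108]
```

View pics/crop2.png

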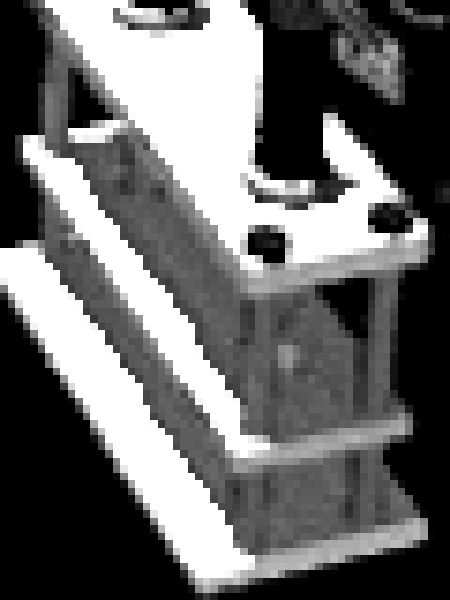

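The near pin, with its collar at about (384,340) in side, seems to end in a small bright tip near (383,362), above the guide plate. That fits the short pin. The far pin, collar at (367,317), would then be the long one. This is still marginal, so I'll average frames to confirm it and refine the clamp yaw in the same run.

```bash
python3 - <<'E'
from h import *
np.set_printoptions(precision=1,suppress=True,linewidth=200)
f=np.mean([ctrl.camera('side')[:,:,::-1].astype(float) for _ in range(24)],0)
np.save('avg.npy',f)
g=f.mean(2); q=g[320:390,348:404]
q=np.clip((q-100)*255/55,0,255).astype('uint8')
cv2.imwrite('pics/crop3.png',cv2.resize(q,(480,600),interpolation=cv2.INTER_CUBIC))
print(g[350:372,376:392].round().astype(int)); print(g[330:344,354:372].round().astype(int))
# clamp base/bed edge yaw from bright contour, top
t=cv2.imread('pics/top0.png'); m=(t.min(2)>200).astype('uint8'); n,l,st,c=cv2.connectedComponentsWithStats(m)
for b in (l[196,275],l[244,480]):
    cs=cv2.findContours((l==b).astype('uint8'),0,2)[0]; r=cv2.minAreaRect(max(cs,key=cv2.contourArea)); bp=cv2.boxPoints(r); print(r,[onz('top',*p,90) for p in bp])
E
```

```text
[[137 175 201 186 150 135 138 154 159 148 145 146 147 148 147 147]
 [136 144 158 161 152 147 147 148 148 148 148 150 150 152 153 144]
 [132 141 145 148 149 148 146 148 150 151 144 132 128 123 112  97]
 [128 140 148 150 150 147 141 137 132 129 125 104  90  87  77  71]
 [122 123 132 137 133 126 124 124 116 117 121 108  86  76  76  76]
 [122 114 114 123 123 118 118 120 116 118 122 121 109  88  78  79]
 [122 110 109 121 123 119 118 116 116 121 122 123 123 104  78  73]
 [122 111 110 121 123 117 113 115 118 121 122 121 123 121  97  69]
 [123 113 111 123 124 115 111 116 120 120 121 121 122 124 111  81]
 [123 115 113 122 124 115 114 118 120 121 120 121 122 124 121 108]
 [117 108 114 123 122 118 122 123 119 121 121 121 122 122 123 123]
 [118 118 121 122 122 122 137 143 129 120 121 120 121 121 122 123]
 [119 122 124 123 122 121 137 144 134 123 120 120 120 121 122 123]
 [120 124 124 123 122 119 134 138 126 116 118 120 120 120 122 123]
 [117 122 125 123 122 116 123 130 115 109 118 120 121 121 121 122]
 [116 121 127 125 120 113 118 123 116 117 123 119 119 120 121 122]
 [114 121 128 125 120 112 11
[... 1184 characters left out ...]
38 145 195 225]
 [229 229 225 182 115 120 120 118 120 123 122 117 114 121 132 136 151 208]
 [218 229 231 195 112 117 120 122 123 123 123 121 120 120 126 136 135 180]
 [183 218 230 224 180 113 118 120 123 124 123 122 121 121 122 128 134 146]]
((307.4150695800781, 222.45281982421875), (88.58135986328125, 57.12944793701172), 10.61965560913086) [array([511.9, 196.2,  90. ]), array([653.8, 180.5,  90. ]), array([622. , -34.4,  90. ]), array([481.8, -13.5,  90. ])]
((472.39312744140625, 253.31724548339844), (61.18834686279297, 27.247018814086914), 3.3664605617523193) [array([ 476.8, -240.2,   90. ]), array([ 543.2, -244.5,   90. ]), array([ 541.2, -390.9,   90. ]), array([ 474.9, -384.8,   90. ])]
```

View pics/crop3.png

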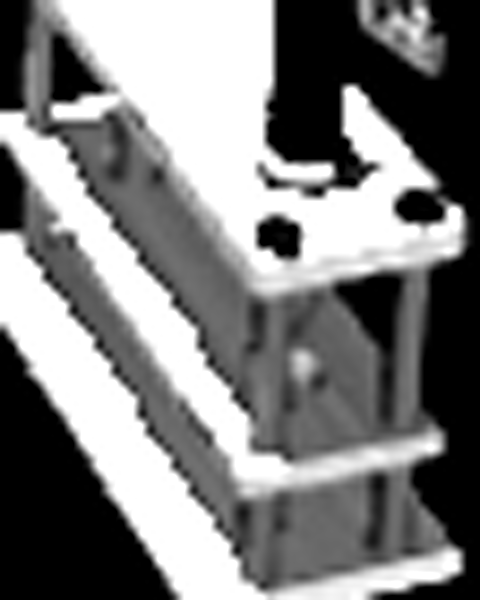

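The frame average settles it. Under the near pin (collar at (384,340)) the shank ends above the guide plate, and its guide hole shows empty and bright at (383.5,362). That is the short pin. The far pin, collar at (367,317) in side and (462,247) in top, is the long one, and the turquoise ones are decoys. Next I'll work out the frames and the first move.

```bash
cat >> h.py <<'E'
from scipy.spatial.transform import Rotation as Ro
np.set_printoptions(precision=3,suppress=True,linewidth=160)
psi=np.radians(-8.2); M=np.array([565.3,14.4,107.3])
h_=np.array([np.cos(psi),np.sin(psi),0]); zz=np.array([0,0,1.]); c3,s3=np.cos(np.pi/6),.5
fx=c3*h_+s3*zz; fz=-s3*h_+c3*zz; fy=np.cross(fz,fx); F=np.c_[fx,fy,fz]
def plan(P,R,N,o=None):
    o=o or ctrl.get_obs(); d=(P-np.array(o['ee_pos']))/10; w=Ro.from_matrix(R@np.array(o['ee_rot']).T).as_rotvec()
    print('total cm',d,'rot',w,'| per row',d/N,w/N)
def toolR(y,z): return np.c_[np.cross(y,z),y,z]
E
python3 - <<'E'
from h import *
H=F.T@(np.array([594.7,159.7,90.9])-M); E=F.T@(np.array([537.4,25.4,70.1])-M); print('hinge,eye in fork frame',H,E)
d=E-np.array([0,150,-20]); print('theta', np.arctan2(-d[0],-d[1]), np.arctan2(-(E-H)[0],-(E-H)[1]))
for th in (.28,.32,.36,.4):
    b=F@[-65*np.sin(th),150-65*np.cos(th),11-0]+M; t=b+16*fz; print(th,b,proj('top',t),proj('side',t))
# dark post blob
for n,(x0,y0,w,hh) in (('top',(285,212,25,25)),('side',(300,222,35,35))):
    im=cv2.imread(f'pics/{n}0.png')[y0:y0+hh,x0:x0+w]; print(n); print(im.max(2)[:, :] if n=='top' else '')
print('dropper',onz('top',318,303,60),'loupe',onz('top',378,303,40))
E
```

```text
hinge,eye in fork frame [ -0.947 148.008 -18.391] [-43.874   6.908 -17.624]
theta 0.29751264038497977 0.2953357101628462
0.28 [556.943 104.04  107.845] [296.895 225.856] [310.679 227.321]
0.32 [554.924 105.107 106.603] [296.415 226.795] [309.802 227.724]
0.36 [552.947 106.268 105.377] [295.897 227.712] [308.93  228.107]
0.4 [551.015 107.521 104.17 ] [295.341 228.606] [308.064 228.468]
top
[[207 186 160 118  94  93  94  94  95  95  96  94  94  94  96  99  97  97  96  96  97  98  97  96  99]
 [210 211 206 186 161 119  94  95  96  98  94  95  92  92  94  97  96  96  95  98  96  97  96  96  98]
 [210 210 210 211 207 184 159 110 100  96  96  95  96  94  95  98  99  95  97  97  97  95  95  96  97]
 [210 209 208 210 211 210 204 180 157 108  99  95  96  95  95  95  97  95  98  94  94  96  93  96  96]
 [206 207 209 209 209 208 210 211 204 177 146 108  99  94  96  94  95  95  95  93  94  94  95  95  97]
 [205 205 206 206 209 209 209 209 211 210 199 175 146 106  98  97  98  96  93  91  93  94  93  95  95]
 [184 208 204 205 205 207 209 208 210 210 212 210 200 181 128 104  93  95  93  92  91  94 
[... 1239 characters left out ...]
 183 207]
 [ 85  86  85  86  87  86  86  87  88  88  87  85  86  88  88  85  81  91  90  89  88  86  92 124 155]
 [ 85  85  86  85  86  86  86  85  87  87  86  85  85  86  85  87  88  88  88  88  89  89  90  85  91]
 [ 88  86  86  85  85  87  86  86  85  87  85  87  86  87  87  88  88  90  85  87  86  88  88  89  89]
 [ 94  88  86  85  86  85  86  88  85  86  85  86  85  86  88  87  88  88  86  87  87  88  88  89  91]
 [115  88  87  85  84  85  84  86  88  86  86  85  84  86  87  88  87  89  86  88  85  88  90  91  90]
 [174  97  87  83  82  84  84  86  86  85  85  84  88  85  87  87  87  86  87  87  88  87  90  90  92]]
side

dropper [376.761  47.545  60.   ] loupe [385.308 -98.084  40.   ]
```

```bash
python3 - <<'E'
from h import *
th=.3; b=F@[-65*np.sin(th),150-65*np.cos(th),11]+M
R=toolR(fx,-fz); print(R, fz,fx,fy)
plan(b+fz*(159+80),R,20); plan(b+fz*(159+80),toolR(-fx,-fz),20)
print(b+fz*239)
E
```

```text
[[ 0.143  0.857  0.495]
 [ 0.99  -0.124 -0.071]
 [ 0.     0.5   -0.866]] [-0.495  0.071  0.866] [ 0.857 -0.124  0.5  ] [0.143 0.99  0.   ]
total cm [21.334 65.103 -9.049] rot [-0.334 -0.433  1.002] | per row [ 1.067  3.255 -0.452] [-0.017 -0.022  0.05 ]
total cm [21.334 65.103 -9.049] rot [ 0.501 -0.386 -2.058] | per row [ 1.067  3.255 -0.452] [ 0.025 -0.019 -0.103]
[437.65  121.606 314.202]
```

>>> step_arm --pt "1.07 3.25 -0.45 -0.017 -0.022 0.05" --pt "1.07 3.25 -0.45 -0.017 -0.022 0.05" --pt "1.07 3.25 -0.45 -0.017 -0.022 0.05" --pt "1.07 3.25 -0.45 -0.017 -0.022 0.05" --pt "1.07 3.25 -0.45 -0.017 -0.022 0.05" --pt "1.07 3.25 -0.45 -0.017 -0.022 0.05" --pt "1.07 3.25 -0.45 -0.017 -0.022 0.05" --pt "1.07 3.25 -0.45 -0.017 -0.022 0.05" --pt "1.07 3.25 -0.45 -0.017 -0.022 0.05" --pt "1.07 3.25 -0.45 -0.017 -0.022 0.05" --pt "1.07 3.25 -0.45 -0.017 -0.022 0.05" --pt "1.07 3.25 -0.45 -0.017 -0.022 0.05" --pt "1.07 3.25 -0.45 -0.017 -0.022 0.05" --pt "1.07 3.25 -0.45 -0.017 -0.022 0.05" --pt "1.07 3.25 -0.45 -0.017 -0.022 0.05" --pt "1.07 3.25 -0.45 -0.017 -0.022 0.05" --pt "1.07 3.25 -0.45 -0.017 -0.022 0.05" --pt "1.07 3.25 -0.45 -0.017 -0.022 0.05" --pt "1.07 3.25 -0.45 -0.017 -0.022 0.05" --pt "1.07 3.25 -0.45 -0.017 -0.022 0.05" --gripper 0.2 --force 25

```text
time_s: 3.8
ee_pos: [438.6, 121.8, 314.8]
ee_rot: [[0.142, 0.852, 0.504], [0.99, -0.122, -0.073], [-0.001, 0.509, -0.861]]
force: [-0.4, -0.5, 0.4]
finger_gap: 0.599
grip_force: 0.0
```

```bash
python3 - <<'E'
from h import *
th=.3; b=F@[-65*np.sin(th),150-65*np.cos(th),11]+M
plan(b+fz*159,toolR(fx,-fz),10); o=ctrl.get_obs();print(o['ee_pos'],o['time_s'],o['finger_gap'],o['q'])
E
```

```text
total cm [ 3.869 -0.592 -6.988] rot [ 0.002  0.01  -0.   ] | per row [ 0.387 -0.059 -0.699] [ 0.     0.001 -0.   ]
[438.552 121.817 314.801] 3.8 0.5986320267682328 [ 0.031 -0.218  2.189 -0.147  0.649  0.267]
```

>>> step_arm --pt "0.39 -0.06 -0.7 0 0.001 0" --pt "0.39 -0.06 -0.7 0 0.001 0" --pt "0.39 -0.06 -0.7 0 0.001 0" --pt "0.39 -0.06 -0.7 0 0.001 0" --pt "0.39 -0.06 -0.7 0 0.001 0" --pt "0.39 -0.06 -0.7 0 0.001 0" --pt "0.39 -0.06 -0.7 0 0.001 0" --pt "0.39 -0.06 -0.7 0 0.001 0" --pt "0.39 -0.06 -0.7 0 0.001 0" --pt "0.39 -0.06 -0.7 0 0.001 0"

```text
time_s: 5.05
ee_pos: [477.6, 114.6, 244.2]
ee_rot: [[0.144, 0.858, 0.494], [0.99, -0.124, -0.073], [-0.002, 0.499, -0.867]]
force: [0.7, 0.5, 0.1]
finger_gap: 0.597
grip_force: 0.0
```

>>> step_arm --pt "0 0 0 0 0 0" --pt "0 0 0 0 0 0" --pt "0 0 0 0 0 0" --pt "0 0 0 0 0 0" --pt "0 0 0 0 0 0" --pt "0 0 0 0 0 0" --gripper -1 --force 25

```text
time_s: 5.8
ee_pos: [477.1, 114.6, 244.7]
ee_rot: [[0.144, 0.858, 0.493], [0.99, -0.124, -0.074], [-0.002, 0.499, -0.867]]
force: [-4.8, -2.1, 3.1]
finger_gap: 0.131
grip_force: 25.1
```

```bash
python3 - <<'E'
from h import *
o=ctrl.get_obs(); print(F.T@(np.array(o['ee_pos'])-159*fz*1-M), F.T@np.array(o['force']),o['grip_force'],o['finger_gap'])
a=snap('top','pics/top1.png')[183:258,260:360]; b=snap('side','pics/side1.png')[205:280,280:380]
cv2.imwrite('pics/c4.png',np.hstack([cv2.resize(a,(400,300),interpolation=2),cv2.resize(b,(400,300),interpolation=2)]))
E
```

```text
[-19.246  86.554  10.758] [-2.273 -2.802  4.943] 25.103330612182617 0.13090891169767677
```

View pics/c4.png

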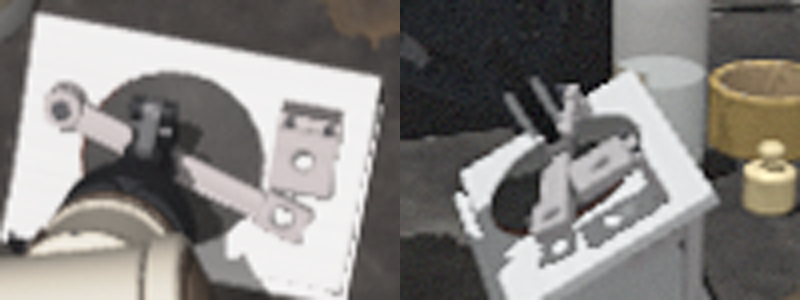

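Closed on the post: the gap is about 11 mm, and the top crop shows the fingers at (152,125) around it. The joint reads about 0.30 open. Swinging it home along the arc.

>>> step_arm --pt "0.2 -0.04 0.12 0 0 0" --pt "0.2 -0.05 0.12 0 0 0" --pt "0.2 -0.06 0.12 0 0 0" --pt "0.2 -0.06 0.12 0 0 0" --pt "0.2 -0.07 0.12 0 0 0" --pt "0.2 -0.08 0.12 0 0 0" --pt "0.2 -0.08 0.12 0 0 0" --pt "0.1 -0.04 0.06 0 0 0" --pt "0 0 0 0 0 0"

```text
time_s: 7.02
ee_pos: [491.5, 109.3, 253.1]
ee_rot: [[0.144, 0.859, 0.49], [0.99, -0.123, -0.075], [-0.004, 0.496, -0.868]]
force: [-10.1, -5.6, 4.5]
finger_gap: 0.128
grip_force: 25.8
```

```bash
python3 - <<'E'
from h import *
o=ctrl.get_obs(); print(F.T@(np.array(o['ee_pos'])-159*fz*1-M), F.T@np.array(o['force']),o['grip_force'],o['finger_gap'],o['force'])
E
```

```text
[-2.086 83.406 10.526] [-5.727 -6.958  8.56 ] 25.750199854373932 0.128039000636155 [-10.137  -5.569   4.55 ]
```

>>> step_arm --pt "0.13 -0.02 0.075 0 0 0" --pt "0.13 -0.02 0.075 0 0 0" --pt "0 0 0 0 0 0"

```text
time_s: 7.4
ee_pos: [493.4, 109.0, 254.1]
ee_rot: [[0.144, 0.861, 0.488], [0.99, -0.123, -0.075], [-0.005, 0.493, -0.87]]
force: [-16.1, -5.6, 8.3]
finger_gap: 0.13
grip_force: 26.5
```

```bash
cat > st.py <<'E'
from h import *
o=ctrl.get_obs(); print(F.T@(np.array(o['ee_pos'])-159*fz*1-M), F.T@np.array(o['force']),o['grip_force'],o['finger_gap'],o['force'])
E
python3 st.py
```

```text
[ 0.029 83.331 10.442] [-8.949 -7.79  14.787] 26.492216885089874 0.1302613195087473 [-16.099  -5.55    8.331]
```

>>> step_arm --pt "0.13 -0.02 0.075 0 0 0" --pt "0.13 -0.02 0.075 0 0 0" --pt "0 0 0 0 0 0"

```text
time_s: 7.78
ee_pos: [494.4, 108.8, 254.4]
ee_rot: [[0.144, 0.864, 0.482], [0.989, -0.123, -0.075], [-0.005, 0.488, -0.873]]
force: [-27.5, -4.6, 14.9]
finger_gap: 0.128
grip_force: 28.1
```

```bash
cat >> st.py <<'E'
a=snap('top','pics/t.png')[200:250,310:360];b=snap('side','pics/s.png')[225:275,300:350]
cv2.imwrite('pics/c5.png',np.hstack([cv2.resize(x,(400,400),interpolation=2) for x in (a,b)]))
E
python3 st.py
```

```text
[ 1.076 83.355 10.252] [-15.535  -8.466  26.176] 28.128670156002045 0.12790165804293935 [-27.478  -4.594  14.902]
```

View pics/c5.png

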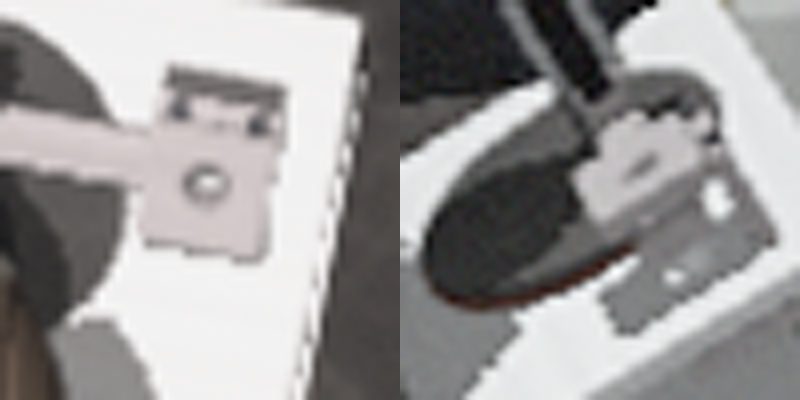

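The stop is reached: the force is rising and the bar's eye shows through the ear hole at (208,183) in the crop. Relaxing the push, opening, and withdrawing along the axis.

>>> step_arm --pt "-0.13 0.02 -0.075 0 0 0" --pt "-0.13 0.02 -0.075 0 0 0"

```text
time_s: 8.12
ee_pos: [493.3, 108.9, 254.0]
ee_rot: [[0.144, 0.861, 0.488], [0.99, -0.123, -0.075], [-0.005, 0.494, -0.87]]
force: [-12.6, -7.9, 6.7]
finger_gap: 0.132
grip_force: 26.1
```

>>> step_arm --pt "0 0 0 0 0 0" --pt "0 0 0 0 0 0" --pt "0 0 0 0 0 0" --pt "0 0 0 0 0 0" --gripper -0.2

```text
time_s: 8.62
ee_pos: [495.1, 109.4, 255.4]
ee_rot: [[0.144, 0.857, 0.494], [0.99, -0.124, -0.073], [-0.002, 0.5, -0.866]]
force: [0.4, 0.0, 0.3]
finger_gap: 0.398
grip_force: 0.0
```

>>> step_arm --pt "-0.5 0.07 0.87 0 0 0" --pt "-0.5 0.07 0.87 0 0 0" --pt "-0.5 0.07 0.87 0 0 0" --pt "-0.5 0.07 0.87 0 0 0" --pt "-0.5 0.07 0.87 0 0 0" --pt "-0.5 0.07 0.87 0 0 0" --pt "-0.5 0.07 0.87 0 0 0" --pt "-0.5 0.07 0.87 0 0 0"

```text
time_s: 9.62
ee_pos: [454.6, 115.0, 325.4]
ee_rot: [[0.144, 0.858, 0.494], [0.99, -0.124, -0.073], [-0.002, 0.499, -0.867]]
force: [0.4, -0.8, 0.5]
finger_gap: 0.402
grip_force: 0.0
```

```bash
python3 - <<'E'
from h import *
# rack grips, both views: dark blobs on the top plate
t=cv2.imread('pics/top0.png'); s=snap('side','pics/s2.png'); T=snap('top','pics/t2.png')
for nm,im,(x0,y0,x1,y1) in (('top',t,(450,240,506,262)),('side',s,(358,290,395,345))):
    m=((im.max(2)<75)).astype('uint8'); mm=np.zeros_like(m); mm[y0:y1,x0:x1]=m[y0:y1,x0:x1]
    n,l,st,c=cv2.connectedComponentsWithStats(mm,connectivity=4)
    for i in range(1,n):
        if st[i,4]>15: print(nm,st[i],c[i])
print(t[238:262,452:475].max(2)); print(t[238:262,484:506].max(2))
o=ctrl.get_obs(); print(o['ee_pos'],o['force'],o['q'])
E
```

```text
top [459 244   6   7  25] [461.16 247.04]
top [490 246   8   6  30] [493.4   248.767]
side [358 290  37  26 543] [376.274 299.484]
side [379 319  11  20 152] [383.842 328.625]
[[127 140 110 111 108 102  76  78  78  79  75  75  75  75  72  70  70  70  69  69  69  72  72]
 [122 157 210 224 224 222 220 220 220 213 184 185 184 184 174 142 143 133 107 105 104 105 100]
 [102 126 205 242 242 242 242 242 242 241 236 236 236 236 236 231 230 230 225 225 224 225 224]
 [103 104 169 241 241 241 241 241 241 241 241 238 216 197 200 218 236 242 242 242 242 242 242]
 [102 122 198 241 241 241 241 241 237 202 190 175 132 101 109 133 201 241 241 242 241 241 242]
 [150 180 235 242 242 242 238 214 183 111  75  91 103 105 106 105 146 227 241 241 241 242 241]
 [227 231 241 241 241 238 203 127  88  72  67  99 105 107 103 103 120 198 242 242 242 242 241]
 [241 240 240 240 235 201 177  80  52  44  68  94 107 106 106 104 135 216 241 241 241 241 241]
 [241 242 241 241 233 164 139  60  45  49  65  78 103 108 108 113 174 237 241 241 241 241 241]
 [242 242 242 239 224 171  75  54  53  59  62  62  83  86 101 165 231
[... 2934 characters left out ...]
241 236 238 242 242 242 242 239 215  98 110 117 137 114  94]
 [242 242 242 242 242 242 242 242 241 242 242 242 242 241 234 143 100 105 103 102 100  96]
 [242 242 242 242 242 242 242 242 242 242 241 241 241 241 238 197  94 104 101 108 120  97]
 [225 225 228 235 235 234 237 242 242 242 242 242 241 241 242 235 163 111 116 161 154  95]
 [159 161 167 181 181 178 189 204 201 198 202 212 212 215 214 213 198 170 183 204 144  95]
 [224 224 223 224 223 223 222 222 211 142 105 119 122 123 120 129 146 146 154 156 109  93]
 [242 242 242 242 242 242 242 242 237 191 136 158 146 107  84  83  84  84  84  85  92  93]]
[454.919 115.091 326.079] [-1.011  1.236 -0.183] [ 0.012 -0.192  2.142 -0.127  0.677  0.235]
```

```bash
python3 - <<'E'
from h import *
for a in((465.5,244.4),(498.2,246.8)):
    p=onz('top',*a,140); print(p,[proj('side',[p[0],p[1],z]).round(1) for z in(140,115,90)])
s=cv2.imread('pics/s2.png'); print(s[293:320:3,352:382].max(2)); print(s[317:345:3,370:400].max(2))
E
```

```text
[ 518.721 -284.818  140.   ] [array([364.1, 293.2]), array([363.5, 305.2]), array([362.9, 317. ])]
[ 516.562 -359.697  140.   ] [array([381.8, 314.2]), array([380.9, 326.9]), array([380.1, 339.4])]
[[ 83  86  87  85  88  85  79  75  74  69  65  75  79  90  95  86  72  64  67  67  67  68  68  72  73  72  69  64  64  70]
 [ 77  80  81  82  83  73  73  75  73  68  87 113 118 115 115 115 113 108  82  67  64  63  68  66  66  66  67  69  61  70]
 [ 71  70  68  76  70  75  73  72  76  70  61  61  67  66  64  68  59  50 128 194 214 179  98  66  67  65  69  67  69  67]
 [ 73  72  71  75  75  73  77  74  75  67  74  71  63  65  63  59  71  68  87 121 149 154 172 174 122  66  62  70  69  67]
 [ 79  75  79  84  79  76  81  78  83  75  62  70  83  79  66  69  63  54  61  73  72  97 127 134 139 140 147 132 118 103]
 [ 73  73  82  76  75  71  73  70  60  48  62  62  59  67  55  61  61  71  72  71  67  71  68  90 120 136 126 129 144 142]
 [111 108 112 123 212 238 236 236 211 128  57  65  76  62  63  60  53 158 223 240 233 181  68  71  66  76 104 127 118 161]
 [229 225 223 228 233 234 226 204 193 148
[... 736 characters left out ...]
164  58  66  59  67  63  65  57  55  95 103  85  92  91  83  84  90  83  89 107 133]
 [231 233 233 234 233 233 233 236 206  97  52  79  75  62  63  69  64  50 200 239 209 134  84  92  97  95  94  87  89  84]
 [232 232 230 232 233 235 231 217 176  92  59  79  80  72  74  66  67  63 169 225 235 236 235 200 135  93 100 158 182 182]
 [235 234 231 231 231 234 208 163 187 196 150  68  58  53  55  65  68  82  99 106 154 177 213 237 235 213 165 146 148 145]
 [156 213 234 232 231 233 233 231 187 111 117 125 133 136 130 130 122 106 110 110 189 230 237 229 211 190 176 171 155 140]
 [138 143 151 190 225 233 231 235 222 193 187 210 234 241 238 236 233 233 234 235 232 231 233 197  73  90  99 111 100  96]]
```

```bash
python3 - <<'E'
from h import *
print(tri((465.5,244.4),(365.9,295.2)),tri((498.2,246.8),(386,317)))
o=ctrl.get_obs(); r=Ro.from_euler
p=np.array([520.5,-288.5,0])
for yaw in (0,180,90,-90):
    R=toolR(np.array([np.cos(np.radians(yaw)),np.sin(np.radians(yaw)),0]),-zz); print(yaw); plan(p+zz*(120+155+60),R,20)
E
```

```text
(array([ 520.645, -286.323,  136.069]), np.float64(2.142708396781887)) (array([ 520.33 , -362.625,  134.703]), np.float64(5.346043127951591))
0
total cm [  6.558 -40.359   0.892] rot [0.039 0.524 0.141] | per row [ 0.328 -2.018  0.045] [0.002 0.026 0.007]
180
total cm [  6.558 -40.359   0.892] rot [ 0.778 -0.058 -2.899] | per row [ 0.328 -2.018  0.045] [ 0.039 -0.003 -0.145]
90
total cm [  6.558 -40.359   0.892] rot [-0.387  0.45   1.671] | per row [ 0.328 -2.018  0.045] [-0.019  0.022  0.084]
-90
total cm [  6.558 -40.359   0.892] rot [ 0.433  0.372 -1.391] | per row [ 0.328 -2.018  0.045] [ 0.022  0.019 -0.07 ]
```

>>> step_arm --pt "0.33 -2.02 0.4 0.002 0.026 0.007" --pt "0.33 -2.02 0.4 0.002 0.026 0.007" --pt "0.33 -2.02 0.4 0.002 0.026 0.007" --pt "0.33 -2.02 0 0.002 0.026 0.007" --pt "0.33 -2.02 0 0.002 0.026 0.007" --pt "0.33 -2.02 0 0.002 0.026 0.007" --pt "0.33 -2.02 0 0.002 0.026 0.007" --pt "0.33 -2.02 0 0.002 0.026 0.007" --pt "0.33 -2.02 0 0.002 0.026 0.007" --pt "0.33 -2.02 0 0.002 0.026 0.007" --pt "0.33 -2.02 0 0.002 0.026 0.007" --pt "0.33 -2.02 0 0.002 0.026 0.007" --pt "0.33 -2.02 0 0.002 0.026 0.007" --pt "0.33 -2.02 0 0.002 0.026 0.007" --pt "0.33 -2.02 0 0.002 0.026 0.007" --pt "0.33 -2.02 0 0.002 0.026 0.007" --pt "0.33 -2.02 0 0.002 0.026 0.007" --pt "0.33 -2.02 0 0.002 0.026 0.007" --pt "0.33 -2.02 0 0.002 0.026 0.007" --pt "0.33 -2.02 0 0.002 0.026 0.007" --gripper 0.2

```text
time_s: 12.22
ee_pos: [521.0, -290.4, 336.6]
ee_rot: [[0.001, 1.0, -0.0], [1.0, -0.001, 0.001], [0.001, -0.0, -1.0]]
force: [-0.7, 0.6, 1.2]
finger_gap: 0.598
grip_force: 0.0
```

```bash
python3 - <<'E'
from h import *
plan(np.array([521,-288,274.]),toolR(np.array([1.,0,0]),-zz),10)
s=snap('side','pics/s3.png'); o=ctrl.get_obs(); print(o['q'],o['time_s'],o['ee_pos'])
tip=np.array(o['ee_pos'])+173*np.array(o['ee_rot'])[:,2]; print('tip proj',proj('side',tip),proj('top',tip))
cv2.imwrite('pics/c6.png',cv2.resize(s[240:340,310:435],(750,600),interpolation=2))
E
```

```text
total cm [-0.004  0.242 -6.263] rot [-0.001 -0.     0.001] | per row [-0.     0.024 -0.626] [-0. -0.  0.]
[-0.713  0.274  1.6   -0.001  1.267 -0.711] 12.275 [ 521.088 -292.539  336.778]
tip proj [367.763 283.33 ] [471.993 241.386]
```

View pics/c6.png

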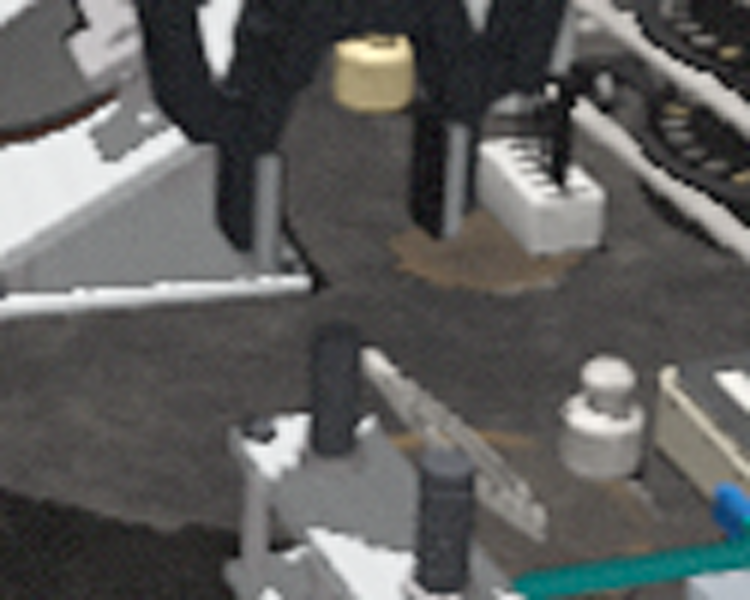

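The fingers straddle the long pin's axis: their middle projects to about (366,280), and the grip is at (366,305). Descending and grasping.

>>> step_arm --pt "0.01 0.03 -0.627 0 0 0" --pt "0.01 0.03 -0.627 0 0 0" --pt "0.01 0.03 -0.627 0 0 0" --pt "0.01 0.03 -0.627 0 0 0" --pt "0.01 0.03 -0.627 0 0 0" --pt "0.01 0.03 -0.627 0 0 0" --pt "0.01 0.03 -0.627 0 0 0" --pt "0.01 0.03 -0.627 0 0 0" --pt "0.01 0.03 -0.627 0 0 0" --pt "0.01 0.03 -0.627 0 0 0" --pt "0 0 0 0 0 0"

```text
time_s: 13.65
ee_pos: [521.7, -285.8, 273.3]
ee_rot: [[0.001, 1.0, 0.0], [1.0, -0.001, 0.001], [0.001, 0.0, -1.0]]
force: [-0.4, -0.7, -0.5]
finger_gap: 0.598
grip_force: 0.0
```

>>> step_arm --pt "0 0 0 0 0 0" --pt "0 0 0 0 0 0" --pt "0 0 0 0 0 0" --pt "0 0 0 0 0 0" --pt "0 0 0 0 0 0" --pt "0 0 0 0 0 0" --gripper -1 --force 40

```text
time_s: 14.4
ee_pos: [522.0, -286.2, 274.5]
ee_rot: [[0.001, 1.0, 0.002], [1.0, -0.001, -0.0], [-0.0, 0.002, -1.0]]
force: [-1.3, 0.5, 3.9]
finger_gap: 0.176
grip_force: 39.1
```

>>> step_arm --pt "0 0 0.5 0 0 0" --pt "0 0 0.8 0 0 0" --pt "0 0 0.8 0 0 0" --pt "0 0 0.8 0 0 0" --pt "0 0 0.8 0 0 0" --pt "0 0 0.8 0 0 0" --pt "0 0 0.8 0 0 0" --pt "0 0 0.8 0 0 0" --pt "0 0 0.8 0 0 0" --pt "0 0 0.8 0 0 0" --pt "0 0 0.8 0 0 0" --pt "0 0 0.8 0 0 0" --pt "0 0 0.8 0 0 0" --pt "0 0 0.8 0 0 0" --pt "0 0 0.8 0 0 0" --pt "0 0 0.8 0 0 0"

```text
time_s: 16.4
ee_pos: [521.9, -286.0, 399.6]
ee_rot: [[0.001, 1.0, 0.001], [1.0, -0.001, 0.0], [0.0, 0.001, -1.0]]
force: [-1.0, -1.1, -0.9]
finger_gap: 0.17
grip_force: 38.9
```

```bash
python3 - <<'E'
from h import *
s=snap('side','pics/s4.png'); o=ctrl.get_obs(); print(o['ee_pos'],o['force'],o['finger_gap'])
p=np.array(o['ee_pos'])-zz*159  # expected grip middle
for d in (0,-25,-45,-65,-85,-105): print(d,proj('side',p+zz*d))
u,v=proj('side',p-zz*25).astype(int)
print(s[v-4:v+58:2,u-12:u+12].max(2))
R=toolR(fx,-fz); tcp=M+fz*(159+25+80+25); print('target',tcp); plan(tcp,R,20)
E
```

```text
[ 522.134 -286.212  400.985] [ 0.055 -1.075 -0.298] 0.17117826932022678
0 [368.801 241.234]
-25 [368.126 254.477]
-45 [367.598 264.84 ]
-65 [367.08  275.003]
-85 [366.572 284.972]
-105 [366.074 294.753]
[[199 120  66  78  83  92  95 105 118 128  96  54  64  64  68  62  51 130 150 132 144 147 122  79]
 [238 210 117  61  66  70  85 102  87  65  57  64  67  65  60  57  57  92 145 161 160 153 124  73]
 [191 165 159 115  68  72  88 110 108 108  99  97  92  93  94 102 106 109 114 146 158 148 116  74]
 [157 143 118  93  77  64  69  84 107 115 123 123 125 127 123 121 120 127 148 160 162 143  90  41]
 [ 91  74  68  70  73  69  73  81  73  94 117 127 128 126 113 112 120 124 115 102  83  45  49  70]
 [ 83  79  78  73  76  72  75  77  77  98 120 124 129 128 112  82  78  85  87  89  83  83  79  76]
 [ 80  79  76  78  77  75  74  79  71  98 122 129 129 128 108  83  71  74  78  79  84  80  79  79]
 [ 78  75  73  72  76  73  74  74  75  97 123 128 127 128 103  76  75  80  80  83  83  84  83  81]
 [ 71  71  73  76  70  73  78  84  77 105 125 129 131 128 104  77  74  80  83  82  81  88  84  86]
 [ 76 
[... 1620 characters left out ...]
 82  81  79  73 126 180 215 221 171  76  69  74  69  68]
 [ 72  77  74  72  72  72  79  77  73  78  79  76  73  72  88 119 151 155 171 172 122  62  71  65]
 [ 80  81  76  75  79  78  76  75  80  79  76  68  76  74  77  75  83 124 130 137 153 151 148 122]
 [ 80  78  77  85  80  79  79  75  73  75  72  79  80  73  68  67  70  70 103 127 135 151 151 129]
 [ 77  73  69  65  62  95 135 156 157 144 113 108 114 111  94  66  63  71  65  88 123 139 123 131]
 [213 229 227 231 235 235 233 231 227 194 114  55  61  70 188 230 192  92  73  67  79 105 110 106]]
target [422.277  35.01  357.581]
total cm [-9.986 32.122 -4.34 ] rot [-0.037 -0.52  -0.138] | per row [-0.499  1.606 -0.217] [-0.002 -0.026 -0.007]
```

The long pin is confirmed in hand: the shank runs from v≈256 to 296 in side, which is 80 mm. Moving above the fork, staying high.

>>> step_arm --pt "-0.5 1.6 0 -0.002 -0.026 -0.007" --pt "-0.5 1.6 0 -0.002 -0.026 -0.007" --pt "-0.5 1.6 0 -0.002 -0.026 -0.007" --pt "-0.5 1.6 0 -0.002 -0.026 -0.007" --pt "-0.5 1.6 0 -0.002 -0.026 -0.007" --pt "-0.5 1.6 0 -0.002 -0.026 -0.007" --pt "-0.5 1.6 0 -0.002 -0.026 -0.007" --pt "-0.5 1.6 0 -0.002 -0.026 -0.007" --pt "-0.5 1.6 0 -0.002 -0.026 -0.007" --pt "-0.5 1.6 0 -0.002 -0.026 -0.007" --pt "-0.5 1.6 0 -0.002 -0.026 -0.007" --pt "-0.5 1.6 0 -0.002 -0.026 -0.007" --pt "-0.5 1.6 0 -0.002 -0.026 -0.007" --pt "-0.5 1.6 0 -0.002 -0.026 -0.007" --pt "-0.5 1.6 0 -0.002 -0.026 -0.007" --pt "-0.5 1.6 -0.5 -0.002 -0.026 -0.007" --pt "-0.5 1.6 -0.5 -0.002 -0.026 -0.007" --pt "-0.5 1.6 -0.5 -0.002 -0.026 -0.007" --pt "-0.5 1.6 -0.5 -0.002 -0.026 -0.007" --pt "-0.5 1.6 -0.5 -0.002 -0.026 -0.007"

```text
time_s: 18.95
ee_pos: [421.4, 35.0, 373.9]
ee_rot: [[0.145, 0.857, 0.495], [0.989, -0.125, -0.073], [-0.001, 0.501, -0.866]]
force: [0.5, 0.0, -1.5]
finger_gap: 0.179
grip_force: 38.9
```

>>> step_arm --pt "0 0 0 0 0 0" --pt "0 0 0 0 0 0"

```text
time_s: 19.2
ee_pos: [422.0, 33.9, 374.5]
ee_rot: [[0.144, 0.857, 0.494], [0.99, -0.124, -0.074], [-0.002, 0.5, -0.866]]
force: [-0.3, -0.5, -0.7]
finger_gap: 0.175
grip_force: 39.0
```

```bash
python3 - <<'E'
from h import *
t=snap('top','pics/t5.png');s=snap('side','pics/s5.png'); o=ctrl.get_obs(); R=np.array(o['ee_rot']); P=np.array(o['ee_pos']); print(P,R,o['time_s'])
zt=R[:,2]
for d in (159,184,224,264): X=P+zt*d; print(d,X,proj('top',X),proj('side',X), F.T@(X-M))
print('ear',proj('top',M),proj('side',M)); plan(M+fz*(264+25),toolR(fx,-fz),10)
a=t[190:240,305:355];b=s[200:275,295:370]
cv2.imwrite('pics/c7.png',np.hstack([cv2.resize(x,(400,400),interpolation=2) for x in (a,b)]))
E
```

```text
[422.188  33.543 374.564] [[ 0.145  0.857  0.494]
 [ 0.989 -0.125 -0.074]
 [-0.002  0.5   -0.866]] 19.3
159 [500.77   21.78  236.841] [332.966 236.748] [302.257 195.111] [  8.545  -1.9   144.648]
184 [513.125  19.93  215.187] [333.761 233.398] [307.701 203.848] [  8.538  -1.968 119.648]
224 [532.894  16.97  180.54 ] [334.963 228.329] [316.19  217.472] [ 8.525 -2.078 79.648]
264 [552.663  14.011 145.892] [336.088 223.588] [324.419 230.677] [ 8.512 -2.187 39.648]
ear [335.563 222.395] [329.121 244.849]
total cm [ 0.009  0.147 -1.698] rot [ 0.002 -0.001  0.002] | per row [ 0.001  0.015 -0.17 ] [ 0. -0.  0.]
```

View pics/c7.png

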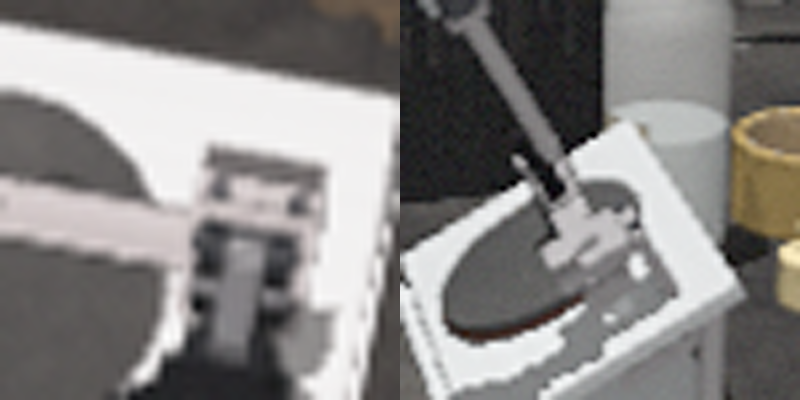

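The top crop shows the shank at about (335,220–234) over the ear, and the side crop shows it coming down to roughly (325,232). I'll get numbers for the tip from pixel differences against the earlier frames.

```bash
python3 - <<'E'
from h import *
t=cv2.imread('pics/t5.png');s=cv2.imread('pics/s5.png');t2=cv2.imread('pics/t2.png');s2=cv2.imread('pics/s2.png')
print('top now');print(t[211:236,326:346].max(2));print('top before');print(t2[211:236,326:346].max(2))
print('side now');print(s[222:252,312:338].max(2));print('side before');print(s2[222:252,312:338].max(2))
E
```

```text
top now
[[242 242 242 238 211 178 130 122 122 111 117 117 117 116 116 116 118 115 115 156]
 [242 242 240 228 218 173 119 144 188 190 190 154 125 121 109 111 119 114 117 172]
 [242 242 239 223 201 132 106 145 213 214 215 200 193 195 193 187 147 125 126 175]
 [243 243 239 213 178 136  99 132 193 213 214 210 213 216 208 162 131 146 187 189]
 [213 217 222 211 191 189 177 181 195 198 189 173 190 192 187 101 102 152 209 194]
 [200 193 195 213 203 190 209 209 208 199 193 186 196 194 177 104 100 134 176 183]
 [217 214 206 197 145 122 146 157 175 187 192 208 207 206 196 178 177 181 180 186]
 [214 214 204 153  87  59  62  87 120 132 135 154 160 165 170 183 189 206 188 192]
 [211 211 191 114  92  74  67  81 111 106 104 102 101  90  96 118 154 206 205 231]
 [206 208 186  85  78  78  85 120 168 161 145 127  91  64  60  81 151 204 213 242]
 [205 207 192 125  63  70  83 123 153 153 152 143  97  86  85  85 139 199 202 242]
 [208 211 194 128  52  56  74 116 142 154 159 147  85  79  80  76 126 194 193 242]
 [182 187 191  88  41  43  68 116 143 148 146 129  68  58  60  93 162 214 231 242]
 [212 218 192
[... 8813 characters left out ...]
 188 195 196 202 190 155 126 133 175 196 197 199 187 154]
 [ 94  94  96  90  94  98  83  64  52  95 168 197 199 196 197 190 162 126 136 173 193 197 186 164 142 128]
 [ 94  93  95  96  80  60  55  43  45 107 180 200 194 193 195 180 161 174 190 195 186 162 140 127 119 119]
 [ 95  94  82  65  52  45  45  48  43  61 172 198 195 196 197 192 190 195 199 188 155 124 121 121 119 118]
 [ 98  82  55  42  48  43  52  48  45  35 137 188 197 196 197 199 198 190 166 143 128 122 121 119 106 148]
 [ 63  60  37  43  45  48  50  50  73  88 101 174 199 198 200 188 171 153 132 122 123 128 116 110 101 115]
 [ 38  50  47  45  45  45  46  71  97 103  94 144 191 200 189 159 131 122 122 124 122 116 106 104 111 114]]
```

```bash
python3 - <<'E'
from h import *
T,e=tri((334.9,224.0),(323.8,230.3)); E,e2=tri((335.4,223.0),(330.1,245.2)); print(T,e,E,e2,'tip rel ear in fork frame',F.T@(T-E))
P=np.array(ctrl.get_obs()['ee_pos']);R=np.array(ctrl.get_obs()['ee_rot']); Tp=P+R[:,2]*264; print('FK tip',Tp,F.T@(Tp-E), 'axis',F.T@R[:,2])
# top-only check: shank line vs axis line through E
for k in (20,40,60,80): print(k,proj('top',E+k*fz),proj('side',E+k*fz))
s=cv2.imread('pics/s5.png').max(2); print(s[202:222:3,300:322])
E
```

```text
[551.804  16.644 145.92 ] 0.5041359308524984 [565.944  14.238 105.863] 3.569382621768927 tip rel ear in fork frame [ 7.611  0.365 41.86 ]
FK tip [552.663  14.011 145.892] [ 8.658 -2.119 41.223] axis [-0.    -0.003 -1.   ]
20 [335.103 224.521] [325.417 239.073]
40 [334.567 226.829] [321.386 232.663]
60 [334.014 229.213] [317.293 226.153]
80 [333.443 231.676] [313.136 219.542]
[[107 126  87  40  56  60  65  65  96 119 121  91  43  46  31  42  40  44  40  36  32  39]
 [ 45  49  40  57  93 119 110 112 125 128 127 102  52  35  36  47  43  45  41  25  35  34]
 [ 43  37  37  39  29  41  37  31  85 117 128 133 126  90  32  44  46  39  43  38  35  36]
 [ 47  57  44  34  40  40  39  37  30  25  88 122 129 130 124  89  36  37  36  39  38  32]
 [ 35  30  35  30  30  32  35  44  33  35  40  42  99 126 128 131 118  78  30  40  32  33]
 [ 35  40  39  36  31  32  30  40  36  32  32  37  30  40 100 126 131 130 119  81  32  38]
 [ 41  31  43  35  37  37  39  45  33  32  37  35  29  36  36  48 100 129 132 129 102  53]]
```

>>> step_arm --pt "0.13 -0.025 -0.5 0 0 0" --pt "0.13 -0.025 -0.5 0 0 0" --pt "0.13 -0.025 -0.5 0 0 0" --pt "0.13 -0.025 -0.5 0 0 0" --pt "0.13 -0.025 -0.5 0 0 0" --pt "0.14 -0.025 -0.5 0 0 0" --pt "0 0 0 0 0 0" --pt "0 0 0 0 0 0"

```text
time_s: 20.3
ee_pos: [429.9, 32.5, 344.2]
ee_rot: [[0.144, 0.857, 0.494], [0.99, -0.124, -0.074], [-0.002, 0.499, -0.866]]
force: [0.4, 0.3, -0.4]
finger_gap: 0.172
grip_force: 39.0
```

```bash
python3 - <<'E'
from h import *
t=snap('top','pics/t6.png');s=snap('side','pics/s6.png');s2=cv2.imread('pics/s2.png')
o=ctrl.get_obs();P=np.array(o['ee_pos']);R=np.array(o['ee_rot']);Tp=P+R[:,2]*264; print(P,o['force'],proj('top',Tp),proj('side',Tp),F.T@(Tp-M))
print(t[214:234,326:346].max(2));print(s[228:252,314:338].max(2))
E
```

```text
[429.891  32.466 344.377] [-0.398 -0.476 -0.711] [336.181 223.576] [327.443 242.123] [ 0.117 -2.06   9.616]
[[243 243 239 213 178 137  99 133 193 212 213 210 214 216 207 162 130 144 187 189]
 [214 217 222 210 190 187 178 182 196 197 188 171 191 191 187 101 102 150 209 195]
 [199 192 194 214 209 210 209 210 207 199 193 186 196 194 178 105 100 135 176 183]
 [217 213 206 210 196 145 147 156 172 185 190 208 208 207 194 177 176 181 178 187]
 [213 215 214 201 149  59  64  79 111 132 135 154 159 161 183 191 210 207 187 193]
 [212 211 205 173 104  77  68  74  99 107 102 103  99  89 117 126 171 207 206 232]
 [207 207 199 153  79  80  81 114 165 162 152 133 112  68  59  70 138 204 213 242]
 [205 206 204 173  80  67  74 110 157 151 152 151 131  84  85  83 122 182 203 242]
 [208 210 209 186  65  54  60  91 135 147 162 161 114  78  79  77 121 183 194 242]
 [181 187 212 185  39  43  46  85 136 144 150 139  79  60  59  75 140 214 231 242]
 [212 218 206 171  96  78  79 111 131 132 133 117  50  45  50 107 185 218 242 242]
 [220 225 196 133 115 125 136 135 130 133 128 105  44  39  38 124 203 214 243 2
[... 2345 characters left out ...]
7 170]
 [ 92  94  94  92  92  98  81  41  89 160 189 194 197 200 190 156 125 130 176 196 198 198 186 154]
 [ 97  94  91  97  96  96  72 108 173 199 198 198 198 192 162 130 136 171 192 198 188 165 146 126]
 [ 92  93  96  98 100  93  89 132 184 199 199 202 181 152 138 166 191 197 186 162 140 128 123 118]
 [ 94  95  91  96  96  97  90 103 177 203 177 141 126 110 107 124 182 193 155 127 121 118 120 120]
 [ 92  92  94  96  95  97  93  95 125 147 122  96  98 100 101 103 134 148 127 122 124 119 111 146]
 [ 97  97  95  92 102  95  93  96  97  96 104 101 103 107 115 119 121 122 122 123 115 105  98 117]
 [ 98  96  97  95 102  97 100 101 101 101 100 103 104 116 128 123 125 124 122 114 106 106 114 111]]
```

Tip and hole line up to within about 1 mm in both views: the side tip is (327,242), heading to the hole at (329.8,245.5). Starting the insertion.

>>> step_arm --pt "0.2 -0.03 -0.345 0 0 0" --pt "0.2 -0.03 -0.345 0 0 0" --pt "0.2 -0.03 -0.345 0 0 0" --pt "0.2 -0.03 -0.345 0 0 0" --pt "0 0 0 0 0 0"

```text
time_s: 21.02
ee_pos: [437.8, 31.4, 329.8]
ee_rot: [[0.144, 0.858, 0.493], [0.99, -0.124, -0.073], [-0.001, 0.498, -0.867]]
force: [-0.0, 1.2, -1.8]
finger_gap: 0.174
grip_force: 39.1
```

```bash
cat > q.py <<'E'
from h import *
o=ctrl.get_obs();P=np.array(o['ee_pos']);R=np.array(o['ee_rot']);print('tip',F.T@(P+R[:,2]*264-M),'f',F.T@np.array(o['force']),'m',F.T@np.array(o['ft_torque']),o['finger_gap'],'ax',F.T@R[:,2])
E
python3 q.py
```

```text
tip [-0.69  -1.885 -6.979] f [-1.079  1.133 -1.456] m [0.258 0.364 0.005] 0.17397460050504315 ax [-0.002 -0.002 -1.   ]
```

>>> step_arm --pt "0.2 -0.03 -0.345 0 0 0" --pt "0.2 -0.03 -0.345 0 0 0" --pt "0 0 0 0 0 0"

```text
time_s: 21.4
ee_pos: [441.7, 31.0, 322.7]
ee_rot: [[0.144, 0.858, 0.493], [0.99, -0.125, -0.072], [-0.001, 0.498, -0.867]]
force: [2.5, 3.8, -3.4]
finger_gap: 0.174
grip_force: 39.0
```

```bash
python3 q.py
```

```text
tip [ -0.896  -1.581 -15.114] f [ 0.005  4.152 -3.943] m [1.107 0.438 0.   ] 0.17427829390821045 ax [-0.002 -0.001 -1.   ]
```

>>> step_arm --pt "0.2 -0.03 -0.345 0 0 0" --pt "0.2 -0.03 -0.345 0 0 0" --pt "0 0 0 0 0 0"

```text
time_s: 21.78
ee_pos: [445.7, 30.4, 315.9]
ee_rot: [[0.144, 0.858, 0.493], [0.99, -0.125, -0.073], [-0.001, 0.498, -0.867]]
force: [0.6, 4.3, -3.4]
finger_gap: 0.174
grip_force: 39.0
```

```bash
python3 q.py
```

```text
tip [ -0.782  -1.658 -23.026] f [-1.693  4.361 -2.927] m [1.294 0.411 0.031] 0.1735413541344536 ax [-0.002 -0.002 -1.   ]
```

>>> step_arm --pt "0.01 0.1 0 0 0 0" --pt "0 0 0 0 0 0"

```text
time_s: 22.02
ee_pos: [445.7, 31.2, 316.1]
ee_rot: [[0.144, 0.858, 0.493], [0.99, -0.124, -0.073], [-0.002, 0.498, -0.867]]
force: [-0.1, 4.3, -4.7]
finger_gap: 0.174
grip_force: 39.0
```

```bash
python3 q.py
```

```text
tip [ -0.775  -1.056 -22.819] f [-2.99   4.222 -3.73 ] m [ 0.925  0.679 -0.023] 0.173604732406499 ax [-0.002 -0.002 -1.   ]
```

>>> step_arm --pt "0.2 -0.03 -0.345 0 0 0" --pt "0.2 -0.03 -0.345 0 0 0" --pt "0.1 -0.015 -0.173 0 0 0" --pt "0 0 0 0 0 0"

```text
time_s: 22.52
ee_pos: [450.8, 30.4, 307.5]
ee_rot: [[0.144, 0.858, 0.493], [0.99, -0.124, -0.073], [-0.001, 0.498, -0.867]]
force: [1.1, 5.0, -3.2]
finger_gap: 0.171
grip_force: 39.1
```

```bash
python3 q.py
```

```text
tip [ -0.435  -1.025 -32.818] f [-1.272  5.079 -2.943] m [ 1.094  0.636 -0.032] 0.1711974258121435 ax [-0.002 -0.002 -1.   ]
```

>>> step_arm --pt "0.02 0.15 0 0 0 0" --pt "0 0 0 0 0 0"

```text
time_s: 22.78
ee_pos: [451.0, 31.7, 307.7]
ee_rot: [[0.144, 0.858, 0.493], [0.99, -0.124, -0.074], [-0.002, 0.499, -0.867]]
force: [-0.9, 2.3, -3.1]
finger_gap: 0.174
grip_force: 39.2
```

```bash
python3 q.py
```

```text
tip [ -0.239   0.042 -32.627] f [-2.59   2.148 -2.063] m [ 0.44   0.842 -0.005] 0.17409213678427157 ax [-0.001 -0.003 -1.   ]
```

>>> step_arm --pt "0.15 -0.022 -0.26 0 0 0" --pt "0.15 -0.022 -0.26 0 0 0" --pt "0.15 -0.022 -0.26 0 0 0" --pt "0 0 0 0 0 0"

```text
time_s: 23.28
ee_pos: [455.7, 31.1, 299.7]
ee_rot: [[0.144, 0.858, 0.493], [0.99, -0.124, -0.074], [-0.002, 0.499, -0.867]]
force: [-1.2, 1.9, -3.1]
finger_gap: 0.17
grip_force: 39.2
```

```bash
python3 q.py
```

```text
tip [ -0.156   0.251 -41.924] f [-2.804  1.762 -1.974] m [0.41  0.872 0.028] 0.1700964605485788 ax [-0.001 -0.002 -1.   ]
```

Side forces are low and the tip has entered the bed. Continuing.

>>> step_arm --pt "0.15 -0.022 -0.26 0 0 0" --pt "0.15 -0.022 -0.26 0 0 0" --pt "0.15 -0.022 -0.26 0 0 0" --pt "0.15 -0.022 -0.26 0 0 0" --pt "0 0 0 0 0 0"

```text
time_s: 23.9
ee_pos: [461.6, 30.3, 289.3]
ee_rot: [[0.144, 0.858, 0.493], [0.99, -0.124, -0.073], [-0.002, 0.499, -0.867]]
force: [-1.6, 1.9, -3.3]
finger_gap: 0.176
grip_force: 39.2
```

```bash
python3 q.py
```

```text
tip [ -0.187   0.315 -53.971] f [-3.253  1.651 -1.947] m [ 0.452  0.821 -0.05 ] 0.1761014676037801 ax [-0.001 -0.002 -1.   ]
```

>>> step_arm --pt "0.15 -0.022 -0.26 0 0 0" --pt "0.15 -0.022 -0.26 0 0 0" --pt "0.15 -0.022 -0.26 0 0 0" --pt "0 0 0 0 0 0"

```text
time_s: 24.4
ee_pos: [466.1, 29.6, 281.5]
ee_rot: [[0.144, 0.858, 0.493], [0.99, -0.124, -0.073], [-0.002, 0.499, -0.867]]
force: [-1.5, 2.6, -2.6]
finger_gap: 0.175
grip_force: 39.2
```

```bash
python3 q.py
```

```text
tip [ -0.27    0.333 -62.971] f [-2.878  2.363 -1.304] m [0.561 0.829 0.01 ] 0.17533761874280476 ax [-0.002 -0.002 -1.   ]
```

>>> step_arm --pt "0.15 -0.022 -0.26 0 0 0" --pt "0.15 -0.022 -0.26 0 0 0" --pt "0.15 -0.022 -0.26 0 0 0" --pt "0.1 -0.015 -0.173 0 0 0" --pt "0 0 0 0 0 0"

```text
time_s: 25.02
ee_pos: [471.5, 28.9, 272.0]
ee_rot: [[0.144, 0.858, 0.493], [0.99, -0.124, -0.073], [-0.002, 0.499, -0.867]]
force: [-1.1, 3.8, -4.0]
finger_gap: 0.173
grip_force: 39.2
```

```bash
python3 q.py
```

```text
tip [ -0.304   0.414 -73.913] f [-3.402  3.622 -2.693] m [0.625 0.91  0.002] 0.17262293014709948 ax [-0.002 -0.002 -1.   ]
```

>>> step_arm --pt "0.1 -0.015 -0.173 0 0 0" --pt "0.1 -0.015 -0.173 0 0 0" --pt "0 0 0 0 0 0"

```text
time_s: 25.4
ee_pos: [473.5, 28.6, 268.6]
ee_rot: [[0.144, 0.858, 0.493], [0.99, -0.124, -0.073], [-0.002, 0.498, -0.867]]
force: [-1.1, 3.2, -3.4]
finger_gap: 0.174
grip_force: 39.3
```

```bash
python3 q.py
```

```text
tip [ -0.31    0.429 -77.846] f [-3.031  2.995 -2.137] m [ 0.682  0.984 -0.023] 0.1743171911728812 ax [-0.002 -0.002 -1.   ]
```

>>> step_arm --pt "0.075 -0.011 -0.13 0 0 0" --pt "0 0 0 0 0 0"

```text
time_s: 25.65
ee_pos: [474.2, 28.5, 267.3]
ee_rot: [[0.144, 0.858, 0.493], [0.99, -0.124, -0.073], [-0.002, 0.498, -0.867]]
force: [-2.4, 3.8, -2.4]
finger_gap: 0.178
grip_force: 39.4
```

```bash
python3 q.py
```

```text
tip [ -0.294   0.449 -79.301] f [-3.748  3.422 -0.661] m [0.686 1.053 0.022] 0.178084844660063 ax [-0.002 -0.002 -1.   ]
```

>>> step_arm --pt "0.075 -0.011 -0.13 0 0 0" --pt "0 0 0 0 0 0"

```text
time_s: 25.9
ee_pos: [474.9, 28.4, 266.0]
ee_rot: [[0.144, 0.858, 0.493], [0.99, -0.124, -0.073], [-0.002, 0.498, -0.867]]
force: [-2.8, 4.4, -2.5]
finger_gap: 0.176
grip_force: 39.5
```

```bash
python3 q.py
```

```text
tip [ -0.317   0.451 -80.799] f [-4.219  3.912 -0.5  ] m [ 0.732  1.055 -0.035] 0.17626644207337175 ax [-0.002 -0.002 -1.   ]
```

>>> step_arm --pt "0.075 -0.011 -0.13 0 0 0" --pt "0 0 0 0 0 0"

```text
time_s: 26.15
ee_pos: [475.7, 28.3, 264.7]
ee_rot: [[0.144, 0.858, 0.493], [0.99, -0.124, -0.073], [-0.001, 0.498, -0.867]]
force: [-2.6, 3.0, -2.8]
finger_gap: 0.172
grip_force: 39.5
```

```bash
python3 q.py
```

```text
tip [ -0.328   0.462 -82.303] f [-4.038  2.614 -0.9  ] m [ 0.7    1.078 -0.058] 0.17162584937061026 ax [-0.002 -0.002 -1.   ]
```

>>> step_arm --pt "0.05 -0.007 -0.087 0 0 0" --pt "0 0 0 0 0 0"

```text
time_s: 26.4
ee_pos: [476.2, 28.3, 263.9]
ee_rot: [[0.144, 0.858, 0.493], [0.99, -0.124, -0.073], [-0.002, 0.498, -0.867]]
force: [-4.4, 4.6, -1.3]
finger_gap: 0.176
grip_force: 39.5
```

```bash
python3 q.py
```

```text
tip [ -0.333   0.479 -83.266] f [-4.983  3.9    1.364] m [ 0.736  1.115 -0.008] 0.1762595138922342 ax [-0.002 -0.002 -1.   ]
```

>>> step_arm --pt "0.05 -0.007 -0.087 0 0 0" --pt "0 0 0 0 0 0"

```text
time_s: 26.65
ee_pos: [476.5, 28.3, 263.7]
ee_rot: [[0.144, 0.858, 0.492], [0.99, -0.124, -0.073], [-0.002, 0.498, -0.867]]
force: [-14.1, 5.4, 8.3]
finger_gap: 0.172
grip_force: 41.2
```

```bash
python3 q.py; python3 - <<'E'
from h import *
s=snap('side','pics/s7.png'); t=snap('top','pics/t7.png'); print(s[222:252,312:338].max(2))
E=np.array([565.9,14.2,105.9]); print([proj('side',E+k*fz).round(1) for k in(0,5,25,45)])
E
```

```text
tip [ -0.343   0.574 -83.657] f [-8.633  3.316 14.531] m [ 0.499  1.739 -0.026] 0.17189008228721406 ax [-0.003 -0.002 -1.   ]
[[ 38  32  41  33  39  33  36  33  41  39  45  39  38  38  43  44  45  39  36  34  23  97 131 137 178 206]
 [ 34  39  31  36  35  36  36  32  46  37  35  40  42  36  41  40  35  48  35  34  24  97 161 201 222 230]
 [ 39  37  34  33  36  45  49  38  32  34  41  39  45  43  45  44  40  38  31  24  61 149 207 230 231 234]
 [ 38  34  37  41  46  48  44  35  25  30  30  43  37  38  44  42  37  27  22  13 184 225 230 229 230 231]
 [ 36  36  39  34  35  33  27  32  31 102 111  54  38  38  42  39  39  10 186 223 228 232 232 230 229 228]
 [ 38  39  40  37  26  22  30  30  24 109 134  90  41  37  34  39  38 189 236 236 230 229 231 230 230 229]
 [ 43  41  44  34  29  35  23  19  29  55 137 125  52  72  64  35  34 157 222 232 230 229 228 229 229 230]
 [ 42  41  33  35 129 127  34  20  25  31 102  94  53 109 106  62  31  67 180 225 231 227 229 229 229 228]
 [ 39  43  40  37  83 155 138  23  42  48  61  60  55 111 128 102  59  27 109 209 234 230 229 229 229 230]
 [ 42  37  
[... 1629 characters left out ...]
73 109 178 162 109 111  98 100 112 119 126 120 160 190 176 137 129 128]
 [ 96  93  91  93  96  94  98  98  91 105 139 125 100  95  99 109 120 118 111 102 148 165 146 132 122 120]
 [ 93  91  91  93  96  98  96  98  97  95  96 100 103  99  94 102 103 103 100 133 144 130 121 123 119 116]
 [ 92  90  90  93  98  95  96  93  96  99 102 100 104 101 104 102  97 105 115 128 131 124 122 121 108 144]
 [ 93  97  92  96  92  97  98  95  98  99  95 102 100 101 103 106 115 118 123 127 125 125 118 102  97 118]
 [ 94  96  95  99  95  93  95 101  94  99  98 101 102 101 106 117 123 123 123 123 121 115 103 103 112 112]]
[array([329.4, 245.4]), array([328.4, 243.8]), array([324.4, 237.5]), array([320.4, 231. ])]
```

Collar contact at 80 mm depth: the axial force jumped to about 15 N and motion stopped. Releasing and withdrawing along the axis.

>>> step_arm --pt "0 0 0 0 0 0" --pt "0 0 0 0 0 0" --pt "0 0 0 0 0 0" --pt "0 0 0 0 0 0" --pt "0 0 0 0 0 0" --gripper -0.2

```text
time_s: 27.38
ee_pos: [477.0, 28.0, 263.3]
ee_rot: [[0.144, 0.857, 0.494], [0.99, -0.124, -0.074], [-0.002, 0.499, -0.866]]
force: [0.3, 0.5, 0.1]
finger_gap: 0.399
grip_force: 0.0
```

>>> step_arm --pt "-0.25 0.035 0.43 0 0 0" --pt "-0.5 0.07 0.87 0 0 0" --pt "-0.5 0.07 0.87 0 0 0" --pt "-0.5 0.07 0.87 0 0 0" --pt "-0.5 0.07 0.87 0 0 0" --pt "-0.5 0.07 0.87 0 0 0" --pt "-0.5 0.07 0.87 0 0 0" --pt "-0.5 0.07 0.87 0 0 0" --pt "-0.5 0.07 0.87 0 0 0" --pt "-0.5 0.07 0.87 0 0 0" --pt "-0.5 0.07 0.87 0 0 0" --pt "0 0 0 0 0 0"

```text
time_s: 28.88
ee_pos: [424.4, 35.4, 355.5]
ee_rot: [[0.144, 0.857, 0.495], [0.99, -0.124, -0.074], [-0.002, 0.501, -0.866]]
force: [-0.3, 0.1, -0.1]
finger_gap: 0.401
grip_force: 0.0
```

```bash
python3 - <<'E'
from h import *
s=snap('side','pics/s8.png'); t=snap('top','pics/t8.png'); print(s[226:254,312:340].max(2)); print(t[212:240,324:346].max(2))
for n in('top','side'): print(n,[proj(n,np.array([565.9,14.2,105.9])+k*fz).round(1) for k in(0,5,25,45)])
o=ctrl.get_obs(); print(o['time_s'],o['force'],o['ee_pos'])
s2=cv2.imread('pics/s2.png'); print('short pin/rack diff',np.abs(s[310:390,375:400].astype(int)-s2[310:390,375:400]).max())
E
```

```text
[[ 29  43  31  34  35  31  30  26  25 100 175 187 128  31  27  34  30  17 188 224 228 233 232 231 230 230 232 231]
 [ 22  38  34  40  25  32  30  30  25 107 184 188 125  50  24  29 102 195 231 235 230 230 229 231 230 230 230 234]
 [ 30  34  35  33  35  23  22  24  26  58 151 167 139  89  11 189 226 230 231 231 230 229 230 232 230 229 230 231]
 [ 35  27  33  31 130 126  41  17  21  32 116 177 175 147 156 213 235 231 228 229 229 230 230 229 230 230 230 231]
 [ 38  37  35  26 122 175 137  47  54  52  66 133 189 196 157 207 234 231 228 228 229 229 231 231 230 230 230 230]
 [ 34  42  26  36  68 124 114  50  59  51  52  64 176 192 145 175 220 232 230 229 230 231 231 231 231 231 230 230]
 [ 35  36  33  29  26  56  62  55  55  54  59  54 135 185 159 128 208 237 235 235 234 234 235 235 234 232 232 230]
 [ 36  36  34  33  34  44  47  56  63  62  64  58  74 132 160 158 178 198 187 177 180 181 181 192 210 228 233 232]
 [ 41  35  32  27  15 113 112  51  63  67  66  60  55  64 172 170 118 121 115 104 101 103 105 117 140 178 225 233]
 [ 26  23  19 126 206 228 199 113  54  56  64  58  65  57 142 172
[... 4243 characters left out ...]
  87  92  93  87  53  51  42  37  55  91 133 144 176 234 242]
 [ 68  46  39  40  42  44  50  60  65  63  61  49  49  41  32  43  77 126 147 196 243 243]
 [ 46  46  40  38  40  40  42  42  41  41  39  46  44  41  38  45  83 136 145 193 243 243]
 [ 42  43  40  41  37  40  44  39  40  39  38  40  35  35  43  55  92 142 174 232 242 242]
 [ 38  39  41  38  41  37  38  39  41  40  41  37  38  39  47  57  95 142 163 208 222 242]]
top [array([335.6, 222.3]), array([335.5, 222.9]), array([335. , 225.1]), array([334.4, 227.4])]
side [array([329.4, 245.4]), array([328.4, 243.8]), array([324.4, 237.5]), array([320.4, 231. ])]
28.975 [ 0.223 -0.02   0.828] [424.312  35.381 354.508]
short pin/rack diff 26
```

The side view shows the grip standing on the ear, top at (320,231) exactly where a seated pin should be. The finger blocks the top view, so I'll back off a little more for a final check.

>>> step_arm --pt "-1.5 0 1.5 0 0 0" --pt "-1.5 0 1.5 0 0 0" --pt "-1.5 0 1.5 0 0 0" --pt "-1.5 0 1.5 0 0 0" --pt "0 0 0 0 0 0"

```text
time_s: 29.6
ee_pos: [364.4, 35.3, 415.4]
ee_rot: [[0.145, 0.856, 0.496], [0.989, -0.124, -0.074], [-0.002, 0.502, -0.865]]
force: [0.3, -0.8, 0.1]
finger_gap: 0.398
grip_force: 0.0
```

```bash
python3 - <<'E'
from h import *
s=snap('side','pics/s9.png'); t=snap('top','pics/t9.png'); print(t[216:234,326:346].max(2))
t2=cv2.imread('pics/t2.png'); d=np.abs(t.astype(int)-t2).max(2)
print('bar diff',d[205:222,275:325].max(), 'side seat',s[240:250,322:334].max(2))
a=cv2.imread('pics/s8.png'); print('pin moved since release',np.abs(s[228:248,316:332].astype(int)-a[228:248,316:332]).max())
E
```

```text
[[199 190 193 212 208 208 208 208 206 199 192 185 195 193 174 104  98 134 175 183]
 [216 213 206 209 210 209 208 209 209 209 206 205 207 204 192 176 175 180 180 185]
 [213 214 213 209 209 209 209 210 209 210 208 208 207 208 207 208 208 206 186 192]
 [209 211 209 206 206 209 207 201 177 183 196 198 209 209 209 209 209 205 204 231]
 [205 208 208 205 206 205 204 198 188 185 194 196 180 195 209 210 209 203 211 241]
 [204 205 207 206 206 199 189 195 163 156 166 189 188 191 208 207 208 200 201 242]
 [205 210 209 208 202 188 184 139  91  91 107 140 177 190 169 205 205 193 193 242]
 [181 185 212 210 203 181 171  61  57  61  68  84 140 194 166 205 206 213 230 241]
 [211 217 212 210 206 180 122  60  70  60  59  76 109 153 174 209 206 218 242 241]
 [219 225 209 210 208 181  78  67  83  72  56  63  76 131 194 209 204 212 242 242]
 [213 217 209 209 201 160  87  93  97  95  83  63  81 145 209 211 200 203 242 242]
 [230 214 208 208 197 147 101 103 104 105 102  86  82 146 209 210 198 198 242 242]
 [236 210 209 208 195 138 101 103 104 102 102  93  78 146 208 209 196 192 241 241]
 [237 222 192 199 190
[... 255 characters left out ...]
39 224 206 130 133 138 146 164 167 164 176 231 242 242]
 [243 243 243 243 243 243 243 242 240 214 141 173 226 226 227 226 232 242 241 241]]
bar diff 176 side seat [[ 42  58  65  65  63  67  87 137 160 162 179 194]
 [ 75  52  58  55  65  73  73  82 162 196 196 195]
 [ 76  51  60  66  68  66  66  63 128 179 194 196]
 [ 79  46  47  55  60  64  58  60 132 177 177 182]
 [ 49  36  40  55  57  53  61  66 159 175 151 179]
 [ 90 167 157  71  61  58  60 148 163 136 150 185]
 [174 199 176 103  77  89 134 153 140 137 172 195]
 [185 202 165 101 104 112 126 125 145 181 183 162]
 [177 181 122  95 100 105 128 170 193 187 156 131]
 [123 124  98  91  93 156 191 185 165 144 131 121]]
pin moved since release 68
```

```bash
python3 -c "
from plant import ctrl
print(ctrl.close_job())"
```

```text
the job is handed in; nothing more can be done
None
```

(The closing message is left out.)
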